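Build up a power-module cooling stack in a burn-in fixture and shut its keeper

TASK

Build up the cooling stack in the burn-in fixture: lay the thin ceramic insulator in the nest on the heat sink, then the thicker metal spreader, then the power module with its terminals up. The spring clips hold a layer proud and the jack under the heat sink is never set to the same height, so press each layer down until you feel it lying firmly and flat on what is below before you add the next, but gently, because a hard push cracks the ceramic. Then swing the keeper bar over the stack until it snaps fully home in its detent, and leave the other things on the bench where they are.

Things in the scene. Friction and masses are not known exactly. Their poses are not given: they have to be found in the camera images.
- nest (a point): Centre of the nest, 40 mm above the bench: here lies the top (84 x 40 mm, thin thermal pad) of the heat sink if its jack is fully up; it may stand 0 to 9 mm lower, which no reading shows. x along the nest, z up. Layers (90 x 44 mm) lie long side along x, either way round. Four 8 mm dowels at x +-35, y +-27.5 mm, 66 mm high with cone tops, leave 1.5 mm on each long side, open between them for fingers.
- clip (a point): The nest's +x spring clip (one more at -x): top of its upright leaf face, 44 mm from the nest's centre, 64 mm above the bench; above it flares out to 49 mm at 73 mm. The clips are 88 mm apart, so each yields 1 mm to a layer. Pushing a level layer past the flares takes 5 to 10 N, sliding it on down 2 to 5 N; one that tips can jam at 25 N. Let go on the way, a layer hangs there.
- fixture: The burn-in fixture, bolted down: steel base plate 184 x 78 x 10 mm with heat sink, dowels, clips, keeper bar. Origin on the bench under the nest's centre, axes as nest. The bar's hinge post stands at x = -74 mm; its catch post (24 x 28 mm, 87 mm high) at x = +76 mm.
- jack: Foot of the screw jack that carries the finned heat sink, fixed in the fixture; same origin and axes; this pose does not tell the jack's height. The heat sink (fins 64 mm wide, land 40 mm wide and 84 mm long above them) floats on stiff disc springs (1 mm for 30 N) at the height the jack was last set to: land 31 to 40 mm above the bench, different each time.
- insulator_centre (a point): Centre of the ceramic insulator, a plain off-white plate 90 x 44 x 6 mm (x long, y wide, z up), 80 g, no holes, flat on the bench at the start. Seated, its centre is 3 mm above the heat sink. It cracks if more than 45 N bear on it, also for a moment as at a fast touch-down; 8 to 25 N is a good press.
- insulator: The ceramic insulator; origin at the centre of its underside.
- spreader_centre (a point): Centre of the heat spreader, a bare aluminium plate 90 x 44 x 10 mm (x long, y wide, z up), 110 g, with a small dark screw hole near each corner, flat on the bench at the start. Seated on the insulator, its centre is 8 mm above the insulator's.
- spreader: The heat spreader; origin at the centre of its underside.
- module_centre (a point): Centre of the power module, a black block on a metal base, 90 x 44 x 18 mm (x long, y wide, z up), 130 g, base down at the start. Its middle 56 mm are full height (9 mm above this point); the end ledges with screw terminals are 6 mm lower. Seated on the spreader, its centre is 14 mm above the spreader's.
- module: The power module; origin at the centre of its underside.
- keeper_hinge (a point): Point on the upright hinge axis of the keeper bar, at the height of the knob's middle (100.5 mm above the bench); fixed in the fixture at x = -74 mm, y = 0.
- keeper_knob (a point): Middle of the black knob (18 mm across, 18 mm high) on the keeper bar, 112 mm from the hinge axis. The steel bar, 14 mm wide, 7 mm thick, 160 mm long, has its top 17 mm below this point; its underside sweeps level 76.5 mm above the bench, 2.5 to 11.5 mm above a stack seated flat; a stack left too proud stops it.
- keeper (a joint): Angle of the keeper bar about its upright hinge, rad: 0 is shut (bar along +x over the stack, against the catch post's stop wall); it grows as the bar swings open to the nest's +y side, to 1.95. It stays where it is left. Between 0.07 and 0.03 rad a sprung ball in the catch post resists (about 5 N at the knob); past it the bar snaps shut and is held.
- glue_syringe: Bystander: adhesive syringe with cap, 85 mm, lying.
- wire_reel: Bystander: small reel of copper wire, 32 mm across, 24 mm high.
- solder_spool: Bystander: reel of solder wire, 54 mm across, 36 mm high.

How it is judged:
On the way, in this order (a step that is already met when the one before it is completed fails the run):
1. the insulator lies flat in the nest and is pressed on to the heat sink with at least 5 N (x of insulator_centre in the frame of nest between -0.003 and 0.003 m and y of insulator_centre in the frame of nest between -0.0035 and 0.0035 m and z of insulator_centre in the frame of nest between -0.0085 and 0.0045 m and angle between insulator_centre's own z axis and vertical below 0.03 rad and contact force between insulator and jack above 5 N), for 0.15 s.
2. the spreader lies flat on the insulator and is pressed on to it with at least 5 N (x of insulator_centre in the frame of nest between -0.003 and 0.003 m and y of insulator_centre in the frame of nest between -0.0035 and 0.0035 m and z of insulator_centre in the frame of nest between -0.0085 and 0.0045 m and angle between each of insulator_centre, spreader_centre's own z axis and vertical below 0.03 rad and x of spreader_centre in the frame of nest between -0.003 and 0.003 m and y of spreader_centre in the frame of nest between -0.0035 and 0.0035 m and z of spreader_centre in the frame of insulator_centre between 0.0065 and 0.0095 m and contact force between spreader and insulator above 5 N), for 0.15 s.
3. the module lies flat on the spreader, terminals up, and is pressed on to it with at least 5 N (x of insulator_centre in the frame of nest between -0.003 and 0.003 m and y of insulator_centre in the frame of nest between -0.0035 and 0.0035 m and z of insulator_centre in the frame of nest between -0.0085 and 0.0045 m and angle between each of insulator_centre, spreader_centre, module_centre's own z axis and vertical below 0.03 rad and x of spreader_centre in the frame of nest between -0.003 and 0.003 m and y of spreader_centre in the frame of nest between -0.0035 and 0.0035 m and z of spreader_centre in the frame of insulator_centre between 0.0065 and 0.0095 m and x of module_centre in the frame of nest between -0.003 and 0.003 m and y of module_centre in the frame of nest between -0.0035 and 0.0035 m and z of module_centre in the frame of spreader_centre between 0.0125 and 0.0157 m and contact force between module and spreader above 5 N), for 0.15 s.
4. the keeper bar is shut in its detent over the flat stack (x of insulator_centre in the frame of nest between -0.003 and 0.003 m and y of insulator_centre in the frame of nest between -0.0035 and 0.0035 m and z of insulator_centre in the frame of nest between -0.0085 and 0.0045 m and angle between each of insulator_centre, spreader_centre, module_centre's own z axis and vertical below 0.03 rad and x of spreader_centre in the frame of nest between -0.003 and 0.003 m and y of spreader_centre in the frame of nest between -0.0035 and 0.0035 m and z of spreader_centre in the frame of insulator_centre between 0.0065 and 0.0095 m and x of module_centre in the frame of nest between -0.003 and 0.003 m and y of module_centre in the frame of nest between -0.0035 and 0.0035 m and z of module_centre in the frame of spreader_centre between 0.0125 and 0.0157 m and value of joint keeper below 0.025 rad), for 0.2 s.
At the end, for the whole second after the job is handed in: Insulator, spreader and module lie in this order in the nest, within 3 mm along and 3.5 mm across, tilted less than 0.03 rad, terminals up, at rest; the insulator bears on the heat sink, the others are at most 1.5 and 1.7 mm proud of the layer below; the keeper bar is within 0.025 rad of shut (all of step 4 and contact force between insulator and jack above 0.3 N and linear speed of each of insulator, spreader, module below 0.01 m/s); the robot touches nothing.
It fails at once if more than 45 N bear on the ceramic insulator in the nest (contact force between insulator and jack above 45 N or contact force between insulator and spreader above 45 N).
It fails at once if a bystander is pushed more than 30 mm away (distance of any of glue_syringe, wire_reel, solder_spool from where it was at the start of the episode above 0.03 m).
It also fails if it takes over 72 s, if anything falls off the work surface, if the arm or the gripper's body presses on something with over 40 N, if the wrist force passes 120 N, or if a joint passes its speed limit or range.

ROBOT

A 6-joint arm with a two-finger parallel gripper is mounted at the origin on a cart in front of the work surface, level with it; the furniture and walls round the work are solid. World frame = base frame: x ahead of the robot, y to its left, z up, the work surface at z = 0. Lengths are in m, angles in rad, forces in N, time in s.
With the tool pointing down it reaches from about 0.25 to 0.775 m from the base axis. Payload 4 kg.
Tool frame: the origin (TCP) lies at the very end of the fingers, on their centre line; the grasp point (between the pads) lies 19 mm behind it; z points along the fingers, y is the line along which they close (so a half turn about z gives the same grasp; the last joint's range is limited). The gripper opens to 94 mm and grips with 3 to 60 N. Pads are 16 mm wide; open, the fingers measure 119 mm over their backs; the gripper's body (75 mm by 177 mm) begins 78 mm behind the grasp point.
Start: joints at [-1.336, 0.087, 1.371, -0, 1.684, -0.103], TCP at [0.182, -0.519, 0.206] pointing down, gripper open.
Joint ranges: [-3.1, 3.1], [-0.76, 2.03], [0.27, 2.55], [-1.08, 4.22], [0.17, 2.65], [-2.57, 2.57]. Speed limits (rad/s): [2.79, 2.79, 3.14, 3.14, 3.14, 3.14].

INTERFACE

Orientations are given as [roll, pitch, yaw] about the fixed x, y, z axes, in that order (R = Rz(yaw) Ry(pitch) Rx(roll)).
In Python, from bench import robot, vision gives the robot as it stands.
- The arm moves only by the shell command python3 -m crank 'ROWS'. ROWS is JSON, a list of rows, each a list of 3 entries, a list of its own where there are three numbers: the closure, from 0 (fully open) to 1 (shut), then the shift along the tool's x, y, z in m, then the turn, a rotation vector about the tool's x, y, z in degrees. A call has 1 to 8 rows; each row shifts and turns the commanded pose from where the row before left it, along the tool's axes as they then stand; what a row does not reach is not made up. A row lasts 1/10 s, in which the tool goes at most 50 mm and 8.59 degrees, less where a joint would pass 70% of its speed; a pose out of reach is approached as far as the arm can. A call with a gripper value outside its range is refused whole. The fingers move at their own pace and stop on an object; the grip force is fixed at half the most. Time passes only in rows, so rows that do not move let the fingers close. It gives the time, the measured TCP pose, the force, the opening and the grip force at its end, in the units of the state.
- robot.get_obs(): the state, without advancing time (a new reading comes with each control period).
- vision.snapshot(name): name is "scene" or "top" or "wrist"; returns a dict with "color" (480x640x3 uint8, red, green, blue), "z_map" (480x640 float32, m along the optical axis (not along the pixel's ray), 0 where there is no reading), "fx", "fy", "cx", "cy" (pixels), "dist" ([k1, k2, p1, p2, k3] as OpenCV has them; the pictures are not rectified), "R" (3x3) and "t" (3): a world point X has camera coordinates R X + t. Camera axes: x right, y down, z forward; pixel columns grow to the right and rows downward; lengths in m; the calibration is good to about 2 mm. A picture is of the moment at which its call begins.
- robot.close_job(): hands the job in; it is judged then, once.
The state is a dict: "time": time; "joint_positions": joint angles; "qvel": joint speeds; "joint_torque": joint torques, N m; "tool_pos": TCP position; "ee_rot": TCP orientation; "wrist_force": force on the tool from outside, world axes, zero at the start; "wrist_torque": the same for the moment, N m; "width": finger opening in m; "finger_force": force on a finger pad.
Only numpy, scipy, OpenCV 4.12 (cv2) and the standard library are available. Lean on these libraries where they do the work, as an engineer would, in place of code of your own. Each camera call takes 0.05 s, during which the arm holds its last target. There are 200 camera calls.

## Working session

There is one attempt and no reset: what is moved stays moved. The work goes in short steps, Python scripts to look and compute and a shell command to move; the robot and the scene stay as the last step left them, time stands still between calls to the robot, and variables do not carry over. Pictures are saved under pics/ and viewed, at most 10 in all, crops included, and the job is handed in when it is done.

```bash
ls; mkdir -p pics
cat > h.py <<'E'
import numpy as np, cv2, pickle
from bench import robot, vision
def snap(n):
    return vision.snapshot(n)
def K(s): return np.array([[s['fx'],0,s['cx']],[0,s['fy'],s['cy']],[0,0,1]])
def ray(s,uv):
    uv=np.array(uv,float).reshape(-1,1,2)
    p=cv2.undistortPoints(uv,K(s),np.array(s['dist'])).reshape(-1,2)
    R=np.array(s['R']);t=np.array(s['t'])
    d=np.c_[p,np.ones(len(p))]@R
    return -R.T@t,d
def onplane(s,uv,z):
    c,d=ray(s,uv); k=(z-c[2])/d[:,2]
    return c+d*k[:,None]
def cloud(s):
    z=s['z_map']; v,u=np.mgrid[:480,:640]
    uv=np.stack([u.ravel(),v.ravel()],1)
    c,d=ray(s,uv)
    P=c+d*z.ravel()[:,None]; P[z.ravel()==0]=np.nan
    return P.reshape(480,640,3)
def proj(s,X):
    rv,_=cv2.Rodrigues(np.array(s['R']))
    return cv2.projectPoints(np.array(X,float).reshape(-1,1,3),rv,np.array(s['t'],float),K(s),np.array(s['dist']))[0].reshape(-1,2)
def save(n,im): cv2.imwrite('pics/'+n,im[:,:,::-1])
E
python3 - <<'E'
from h import *
o=robot.get_obs(); print(o)
for n in('top','scene'):
    s=snap(n); save(n+'0.png',s['color']); pickle.dump(s,open(n+'.pkl','wb'))
    c,_=ray(s,[[320,240]]);print(n,c,np.array(s['R'])[2],s['fx'],(s['z_map']>0).mean())
E
```

```text
pics
{'time': 0.0, 'joint_positions': array([-1.33608918e+00,  8.78890207e-02,  1.37222372e+00, -2.71297484e-05,
        1.68356519e+00, -1.03080607e-01]), 'qvel': array([-7.53169515e-04,  1.14393021e-04, -1.62688349e-03, -8.54754738e-05,
        2.23987401e-05,  5.74985888e-05]), 'joint_torque': array([-9.85171464e-04, -3.40179670e+01, -3.02426183e+01,  7.16534327e-02,
        3.28683481e-02, -1.75956188e-04]), 'tool_pos': array([ 0.18214247, -0.51839945,  0.20435571]), 'ee_rot': array([-3.13951567e+00, -1.87750388e-04,  3.37784534e-01]), 'wrist_force': array([1.35298048, 0.09422328, 0.53516618]), 'wrist_torque': array([ 0.01290358,  0.05155134, -0.01702797]), 'finger_force': 0.0, 'width': 0.09385689157587158}
top [0.38751926 0.00807567 1.28644966] [ 0.10928301  0.0012148  -0.99400993] 482.69410383811646 0.9959309895833334
scene [-0.56738155 -0.8467266   0.73030876] [ 0.71637571  0.55411468 -0.42398439] 525.9297431592043 0.9959928385416666
```

View pics/top0.png

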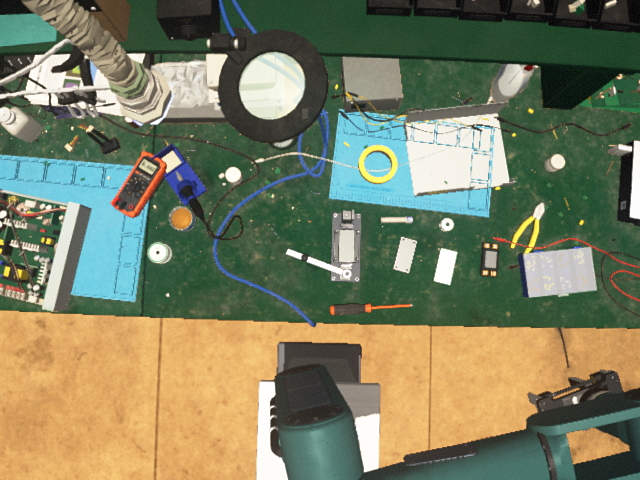

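View pics/scene0.png

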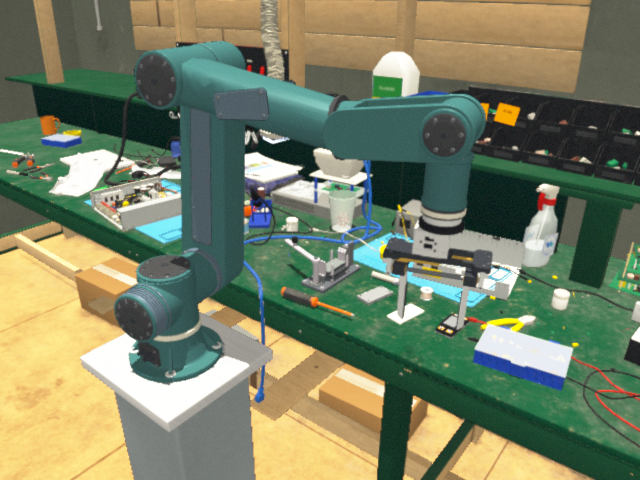

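The top view shows the fixture at about (345,245), with its keeper bar open to the left, tip at (288,252). The spreader is at (405,254), the insulator at (446,266) and the module at (490,260). The syringe is at (397,219) and the reel at (447,225). The scene view agrees.

Run:
```python
from h import *
s=pickle.load(open('top.pkl','rb')); im=s['color']
P=cloud(s)
roi=lambda u0,v0,u1,v1:(slice(v0,v1),slice(u0,u1))
hsv=cv2.cvtColor(im,cv2.COLOR_RGB2HSV)
def rect(name,m,u0,v0,z):
    m=m.astype(np.uint8); cs,_=cv2.findContours(m,cv2.RETR_EXTERNAL,cv2.CHAIN_APPROX_NONE)
    c=max(cs,key=cv2.contourArea).reshape(-1,2)+[u0,v0]
    W=onplane(s,c,z)[:,:2]
    r=cv2.minAreaRect((W*1000).astype(np.float32)); print(name,r,W.mean(0))
for n,(u0,v0,u1,v1),z in(('ins',(430,245,462,290),.006),('spr',(390,232,424,277),.01)):
    sub=hsv[v0:v1,u0:u1]; rect(n,(sub[...,1]<60)&(sub[...,2]>100),u0,v0,z)
for n,(u0,v0,u1,v1),z in(('mod',(474,238,505,282),.018),('fix',(325,205,367,287),.01)):
    h=P[v0:v1,u0:u1,2]; print(n,np.nanpercentile(h,[5,20,50,80,95]))
    rect(n,h>.007 if n=='mod' else h>.004,u0,v0,z)
crop=im[195:295,275:515]; save('c1.png',cv2.resize(crop,None,fx=3.3,fy=3.3,interpolation=cv2.INTER_CUBIC))
# knob/bar
h=P[200:290,270:370,2]; pts=P[200:290,270:370][(h>.07)]; print('high pts',len(pts),pts.min(0),pts.max(0))
print(P[260:,270:350:1][0:16:3,18:78:6].round(3)[...,2])
```

```text
ins ((467.30364990234375, -325.3172912597656), (52.62077331542969, 94.18080139160156), 77.78186798095703) [ 0.46723568 -0.32677739]
spr ((494.2043151855469, -217.79803466796875), (47.348690032958984, 93.74835968017578), 76.57575988769531) [ 0.49478468 -0.2177895 ]
mod [-0.0032033  -0.00076577  0.00403413  0.01635585  0.02018031]
mod ((486.7313537597656, -445.1429748535156), (51.64284896850586, 90.40345001220703), 86.16854858398438) [ 0.48654598 -0.44350925]
fix [-0.00275353  0.00034869  0.01016854  0.03903088  0.0816574 ]
fix ((515.6663208007812, -53.84989929199219), (93.47209930419922, 198.5800323486328), 88.85449981689453) [ 0.51147742 -0.05723961]
high pts 522 [ 0.42777083 -0.07276401  0.07000112] [0.59917457 0.09305443 0.11261503]
[[-0.     0.002 -0.     0.095  0.082  0.082  0.004  0.003  0.032  0.039]
 [-0.001  0.002 -0.002 -0.002  0.088  0.083  0.082  0.005  0.009  0.072]
 [-0.002  0.001  0.004  0.004 -0.003  0.001  0.084  0.084  0.009  0.03 ]
 [-0.     0.002 -0.004 -0.003 -0.002 -0.001 -0.003  0.083  0.083  0.085]
 [-0.002 -0.002  0.    -0.001 -0.001  0.004  0.001  0.007  0.082  0.086]
 [-0.001  0.003 -0.002  0.001 -0.003  0.001  0.003  0.013  0.009  0.021]]
```

View pics/c1.png

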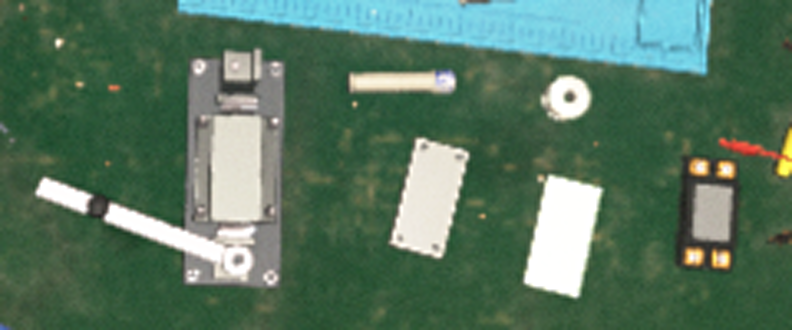

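The close crop confirms this. The fixture's long axis runs almost along world x, with the catch post at the top and the hinge at the bottom. The three parts lie clear of each other. I'll move above the insulator for a near look.

```bash
python3 -m crank '[[0,[0.0416,-0.011,0],[0,0,0]],[0,[0.0416,-0.011,0],[0,0,0]],[0,[0.0416,-0.011,0],[0,0,0]],[0,[0.0416,-0.011,0],[0,0,0]],[0,[0.0416,-0.011,0],[0,0,0]],[0,[0.0416,-0.011,0],[0,0,0]],[0,[0.0416,-0.011,0],[0,0,0]],[0,[0.0416,-0.011,0],[0,0,0]]]'
python3 -m crank '[[0,[0,0,0],[0,0,8]],[0,[0,0,0],[0,0,8]],[0,[0,0,0],[0,0,8]],[0,[0,0,0],[0,0,7.6]],[0,[0,0,0],[0,0,0]]]'
python3 - <<'E'
from h import *
s=snap('wrist'); save('w1.png',s['color']); pickle.dump(s,open('w1.pkl','wb'))
c,d=ray(s,[[320,240]]);print(c,d,s['fx'],(s['z_map']>0).mean())
o=robot.get_obs();print(o['tool_pos'],o['ee_rot'],o['wrist_force'])
R=np.array(s['R']); print(R)
E
```

```text
time: 0.9
tool_pos: [0.4682, -0.3242, 0.2049]
ee_rot: [-3.141, 0.001, 0.338]
wrist_force: [0.2, -0.2, 0.0]
width: 0.0939
finger_force: 0.0
time: 1.4
tool_pos: [0.4669, -0.3254, 0.2048]
ee_rot: [-3.141, 0.001, -0.213]
wrist_force: [1.0, -0.6, -0.2]
width: 0.0938
finger_force: 0.0
[ 0.54485142 -0.34333972  0.38426415] [[-0.27317851  0.0451702  -0.96101982]] 393.01969467273705 0.996044921875
[ 0.46691767 -0.32541621  0.20489798] [-3.14112427e+00  9.78667601e-04 -2.11025609e-01] [ 0.30915093  0.62836394 -0.10084763]
[[-0.2108868  -0.97750928 -0.00153443]
 [-0.93994231  0.20235065  0.27488667]
 [-0.26839378  0.05941225 -0.96147541]]
```

View pics/w1.png

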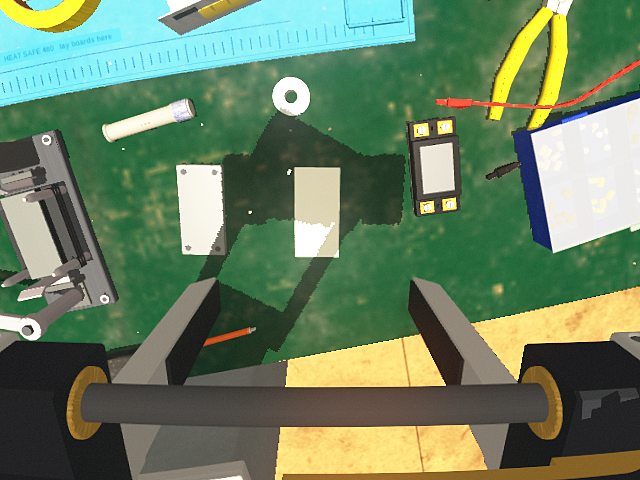

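The wrist view shows the insulator at (317,212), half in shadow, the spreader at (201,209), the module at (435,167) and part of the fixture at the left.

```bash
cat >> h.py <<'E'
def edges_rect(s,mask,box,z):
    u0,v0,u1,v1=box; m=np.zeros(mask.shape,np.uint8); m[v0:v1,u0:u1]=mask[v0:v1,u0:u1]
    m=cv2.morphologyEx(m,cv2.MORPH_OPEN,np.ones((5,5)));m=cv2.morphologyEx(m,cv2.MORPH_CLOSE,np.ones((9,9)))
    cs,_=cv2.findContours(m,cv2.RETR_EXTERNAL,cv2.CHAIN_APPROX_NONE)
    c=max(cs,key=cv2.contourArea).reshape(-1,2)
    W=onplane(s,c,z)[:,:2]; r=cv2.minAreaRect((W*1000).astype(np.float32))
    (x,y),(w,h),a=r
    if w>h: yaw=a
    else: yaw=a+90
    yaw=(yaw+90)%180-90
    M=cv2.moments(c); g=onplane(s,[[M['m10']/M['m00'],M['m01']/M['m00']]],z)[0]
    return np.round([x,y,max(w,h),min(w,h),yaw],1),(g*1000).round(1)
def go(x,y,z,yaw):
    """tool-frame shift, then turn deg about tool z"""
    from scipy.spatial.transform import Rotation as Ro
    o=robot.get_obs(); R=Ro.from_euler('xyz',o['ee_rot']).as_matrix()
    d=R.T@(np.array([x,y,z])-o['tool_pos']); cur=np.degrees(np.arctan2(R[1,0],R[0,0]))
    print('shift mm',(d*1000).round(1),'turn z',round(cur-yaw,2))
E
python3 - <<'E'
from h import *
s=pickle.load(open('w1.pkl','rb')); hsv=cv2.cvtColor(s['color'],cv2.COLOR_RGB2HSV)
w=(hsv[...,1]<80)&(hsv[...,2]>90)
print('ins',edges_rect(s,w,(280,155,355,268),.006))
print('spr',edges_rect(s,w,(165,150,240,270),.010))
P=cloud(s); print(np.nanmedian(P[180:240,300:330,2]),np.nanmedian(P[180:240,190:215,2]))
E
```

```text
ins (array([ 459.4, -326.7,  101.2,   44.9,  -12.2]), array([ 465.9, -327.9,    6. ]))
spr (array([ 492.1, -218.5,   90.4,   45.3,  -13.5]), array([ 494.1, -218.5,   10. ]))
0.006397572190432688 0.010505018842454139
```

```bash
python3 -m crank '[[0,[0,0.0015,0.045],[0,0,0]],[0,[0,0,0.045],[0,0,0]],[0,[0,0,0.045],[0,0,0]],[0,[0,0,0],[0,0,0]]]'
python3 - <<'E'
from h import *
s=snap('wrist'); save('w2.png',s['color']); pickle.dump(s,open('w2.pkl','wb'))
hsv=cv2.cvtColor(s['color'],cv2.COLOR_RGB2HSV)
o=robot.get_obs();print(o['tool_pos'],o['ee_rot'])
print(proj(s,[o['tool_pos'],[.4665,-.327,.006]]))
P=cloud(s); w=(P[...,2]>.003)&(hsv[...,1]<80)&(hsv[...,2]>80)
print('ins',edges_rect(s,w,(200,180,440,479),.006))
E
```

```text
time: 1.85
tool_pos: [0.462, -0.3231, 0.0623]
ee_rot: [-3.134, 0.015, -0.212]
wrist_force: [-0.1, 0.5, 0.3]
width: 0.0938
finger_force: 0.0
[ 0.46436062 -0.32511582  0.06679482] [-3.13737285  0.00782163 -0.21206113]
[[315.26590371 293.52928248]
 [318.08540177 249.33215621]]
ins (array([ 464.7, -328.3,   90.4,   44. ,  -12.3]), array([ 467.9, -329. ,    6. ]))
```

View pics/w2.png

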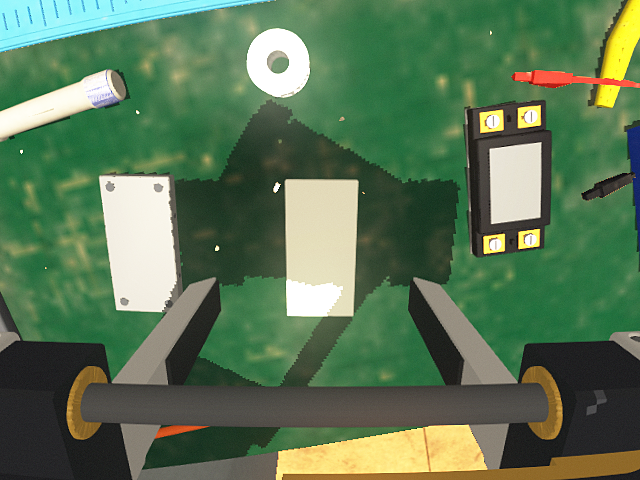

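The near view shows the insulator between the fingers, at (321,248). It measures 90.4 x 44.0 mm, which is the right size.

```bash
python3 -m crank '[[0,[0,0,0],[0,0,0]],[0,[0,0,0],[0,0,0]]]'
python3 - <<'E'
from h import *
s=snap('wrist');hsv=cv2.cvtColor(s['color'],cv2.COLOR_RGB2HSV)
P=cloud(s); w=(P[...,2]>.003)&(hsv[...,1]<80)&(hsv[...,2]>80)
print('ins',edges_rect(s,w,(200,150,440,400),.006))
go(.4655,-.328,.002,-12.3)
E
```

```text
time: 2.1
tool_pos: [0.4687, -0.3288, 0.0743]
ee_rot: [3.138, -0.006, -0.213]
wrist_force: [0.1, -0.1, 0.4]
width: 0.0938
finger_force: 0.0
ins (array([ 464.7, -328.3,   89.8,   44. ,  -12.3]), array([ 467.5, -328.9,    6. ]))
shift mm [-3.6 -0.2 72.2] turn z 0.08
```

```bash
python3 -m crank '[[0.2,[-0.002,0,0.02],[0,0,0]],[0.2,[0,0,0.02],[0,0,0]],[0.2,[0,0,0.012],[0,0,0]],[0.2,[0,0,0.004],[0,0,0]],[0.2,[0,0,0],[0,0,0]],[0.2,[0,0,0],[0,0,0]]]'
python3 - <<'E'
from h import *
go(.465,-.328,.002,-12.3)
E
```

```text
time: 2.75
tool_pos: [0.4656, -0.3273, 0.0158]
ee_rot: [3.14, -0.002, -0.214]
wrist_force: [-0.7, 0.0, -0.4]
width: 0.075
finger_force: 0.0
shift mm [-0.5  0.8 13.8] turn z 0.06
```

```bash
python3 -m crank '[[0.3,[0,0.0005,0.007],[0,0,0]],[0.4,[0,0,0.005],[0,0,0]],[0.6,[0,0,0.001],[0,0,0]],[0.7,[0,0,0],[0,0,0]],[0.7,[0,0,0],[0,0,0]],[0.7,[0,0,0],[0,0,0]],[0.7,[0,0,0],[0,0,0]]]'
```

```text
time: 3.45
tool_pos: [0.4647, -0.3272, 0.0015]
ee_rot: [3.141, -0.0, -0.214]
wrist_force: [-0.2, 0.1, -1.0]
width: 0.0436
finger_force: 30.0
```

```bash
python3 -m crank '[[0.7,[0,0,-0.02],[0,0,0]],[0.7,[0,0,-0.045],[0,0,0]],[0.7,[0,0,-0.045],[0,0,0]],[0.7,[0,0,-0.04],[0,0,0]]]'
python3 -m crank '[[0.7,[-0.0153,-0.043,0],[0,0,0]],[0.7,[-0.0153,-0.043,0],[0,0,0]],[0.7,[-0.0153,-0.043,0],[0,0,0]],[0.7,[-0.0153,-0.043,0],[0,0,0]],[0.7,[-0.0153,-0.043,0],[0,0,0]],[0.7,[-0.0153,-0.043,0],[0,0,0]],[0.7,[0,0,0],[0,0,-5.6]],[0.7,[0,0,0],[0,0,-5.6]]]'
python3 -m crank '[[0.7,[0,0,0],[0,0,0]],[0.7,[0,0,0],[0,0,0]],[0.7,[0,0,0],[0,0,0]],[0.7,[0,0,0],[0,0,0]]]'
python3 - <<'E'
from h import *
s=snap('wrist'); save('w3.png',s['color']); pickle.dump(s,open('w3.pkl','wb'))
o=robot.get_obs();print(o['tool_pos'],o['ee_rot'],o['wrist_force'])
E
```

```text
time: 3.85
tool_pos: [0.4648, -0.3272, 0.1537]
ee_rot: [3.141, -0.001, -0.214]
wrist_force: [0.4, -0.8, -0.7]
width: 0.0433
finger_force: 30.0
time: 4.65
tool_pos: [0.4295, -0.0539, 0.1518]
ee_rot: [3.141, -0.001, -0.011]
wrist_force: [-0.4, 0.0, 0.3]
width: 0.0435
finger_force: 30.0
time: 5.05
tool_pos: [0.4297, -0.0559, 0.1514]
ee_rot: [3.142, 0.0, -0.02]
wrist_force: [-0.6, 1.0, -1.4]
width: 0.0433
finger_force: 30.0
[ 0.42972291 -0.05587163  0.151395  ] [ 3.14158838e+00  1.81205982e-04 -1.96691491e-02] [-0.10492915  0.64030939 -0.90520928]
```

View pics/w3.png

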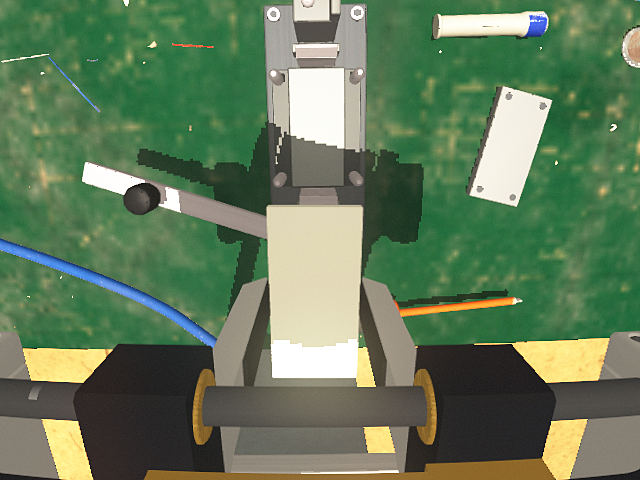

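The wrist view shows the held insulator with its far edge at row 206. The nest's four dowel tops are near (278,76), (356,75), (280,179) and (354,178), with the +x clip at (316,50). The knob is at (142,198).

```bash
python3 - <<'E'
from h import *
s=pickle.load(open('w3.pkl','rb')); P=cloud(s); Z=P[...,2]; hsv=cv2.cvtColor(s['color'],cv2.COLOR_RGB2HSV)
print('land z',np.nanmedian(Z[80:130,295:340]),np.nanmedian(Z[140:180,295:340]),'base',np.nanmedian(Z[20:40,270:285]))
m=((Z>.056)&(Z<.073)).astype(np.uint8); m[:, :255]=0;m[:,375:]=0;m[202:]=0
n,l,st,c=cv2.connectedComponentsWithStats(m)
T=[]
for i in range(1,n):
    if st[i,4]>15:
        q=P[l==i]; print(c[i].round(1),st[i],np.nanmedian(q,0).round(4))
# held plate
o=robot.get_obs(); zt=o['tool_pos'][2]+.0045
w=(hsv[...,1]<90)&(hsv[...,2]>80)&(Z>.13)
print('plate',edges_rect(s,w,(255,195,375,385),zt),o['tool_pos'],'platez',np.nanmedian(Z[230:320,290:340]))
# land centre via edges
lm=(hsv[...,1]<60)&(Z>.025)&(Z<.045)
for zz in(.033,.037,.04): print('land',zz,edges_rect(s,lm,(284,60,350,195),zz))
print('knob',P[198,142])
E
python3 - <<'E'
import cv2
im=cv2.imread('pics/w3.png')[0:215,245:395]
cv2.imwrite('pics/w3c.png',cv2.resize(im,None,fx=2.7,fy=2.7,interpolation=cv2.INTER_CUBIC))
E
```

```text
land z 0.03932200187452045 0.03925403697457508 base 0.01037523512228905
[312.3  14.6] [292   0  47  28 999] [ 0.5767 -0.0588  0.071 ]
[315.9  52.3] [295  44  43  17 592] [ 0.5554 -0.0602  0.0682]
[274.1  75.1] [268  69  13  13 125] [ 0.5431 -0.0332  0.0616]
[358.1  73.6] [352  68  13  13 124] [ 0.5431 -0.0871  0.0616]
[357.2 180.1] [352 175  11  11  97] [ 0.4744 -0.0869  0.062 ]
[278.4 181.1] [273 176  12  12 106] [ 0.4748 -0.0332  0.0621]
[318.7 197.4] [300 193  38   9 308] [ 0.4636 -0.0606  0.0665]
plate (array([430.6, -57. ,  90.1,  58.2,  -1. ]), array([434.8, -56.9, 155.9])) [ 0.42972291 -0.05587163  0.151395  ] platez 0.1566784040824434
land 0.033 (array([ 5.101e+02, -5.930e+01,  8.800e+01,  4.910e+01,  1.000e-01]), array([510.2, -59.9,  33. ]))
land 0.037 (array([ 5.101e+02, -5.920e+01,  8.680e+01,  4.840e+01,  1.000e-01]), array([510.2, -59.9,  37. ]))
land 0.04 (array([ 5.101e+02, -5.920e+01,  8.590e+01,  4.790e+01,  1.000e-01]), array([510.2, -59.9,  40. ]))
knob [0.47299746 0.04201351 0.10956872]
```

View pics/w3c.png

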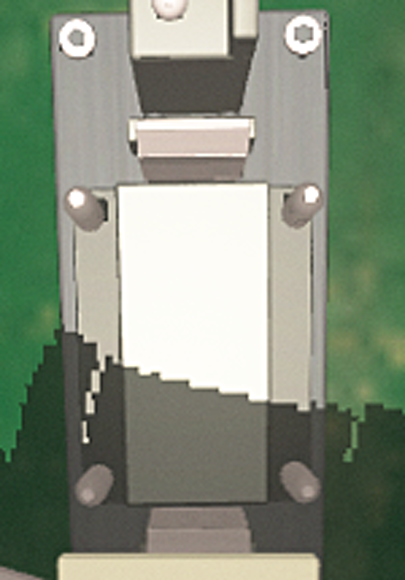

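The crop shows the white land centred between the four dowels, with a clip at each end, and nothing lying in the nest.

Run:
```python
from h import *
s=pickle.load(open('w3.pkl','rb')); im=s['color'].astype(int); g=im[...,0]-0
hsv=cv2.cvtColor(s['color'],cv2.COLOR_RGB2HSV)
P=cloud(s);Z=P[...,2]
L=[];R=[]
for v in range(212,268,4):
    c=np.where((Z[v]>.13)&(np.abs(np.arange(640)-315)<60))[0]; L.append([c[0]-.5,v]);R.append([c[-1]+.5,v])
l=onplane(s,L,.156);r=onplane(s,R,.156)
print('w',(l-r)[:,1].round(4)); print('mid y',((l+r)/2)[:,1].round(4))
print('yaw',np.degrees(np.polyfit(l[:,0],l[:,1],1)[0]),np.degrees(np.polyfit(r[:,0],r[:,1],1)[0]))
# far edge x
c=np.where((Z[:,315]>.13)&(np.arange(480)>150))[0][0];print('far edge x',onplane(s,[[315,c-.5]],.156))
# base plate sides at z=.01
```

```text
w [0.0436 0.0438 0.0439 0.044  0.0441 0.0442 0.0444 0.044  0.0437 0.0438
 0.044  0.0441 0.0442 0.0444]
mid y [-0.0577 -0.0577 -0.0577 -0.0576 -0.0576 -0.0576 -0.0575 -0.0577 -0.0575
 -0.0574 -0.0574 -0.0573 -0.0573 -0.0573]
yaw -1.484232944126673 -0.6433311043171139
far edge x [[ 0.47584828 -0.05803315  0.156     ]]
```

```bash
python3 -m crank '[[0.7,[0.026,0.001,0],[0,0,-1.1]],[0.7,[0.026,0.001,0],[0,0,0]],[0.7,[0.026,0.001,0.02],[0,0,0]],[0.7,[0,0,0.02],[0,0,0]],[0.7,[0,0,0.015],[0,0,0]],[0.7,[0,0,0],[0,0,0]],[0.7,[0,0,0],[0,0,0]],[0.7,[0,0,0],[0,0,0]]]'
python3 - <<'E'
from h import *
s=snap('wrist'); save('w4.png',s['color']); pickle.dump(s,open('w4.pkl','wb'))
o=robot.get_obs();print(o['tool_pos'],o['ee_rot'],o['wrist_force'])
E
```

```text
time: 5.9
tool_pos: [0.5085, -0.0593, 0.0978]
ee_rot: [3.141, -0.002, 0.001]
wrist_force: [-0.2, 0.4, -0.0]
width: 0.0436
finger_force: 30.0
[ 0.50850484 -0.05927867  0.09793712] [ 3.14091820e+00 -2.57370833e-03  5.91492348e-04] [-0.14118261 -0.25036692  0.10425349]
```

View pics/w4.png

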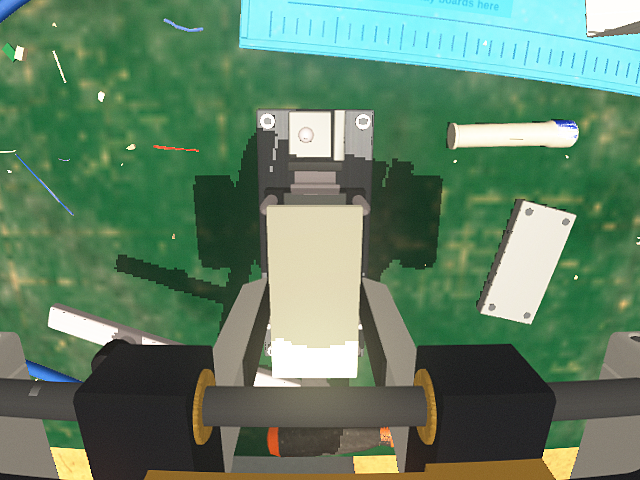

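The wrist view shows the plate over the nest, columns 268–362. The two far dowels show at (268,203) and (361,203), symmetric about it.

Run:
```python
from h import *
s=pickle.load(open('w4.pkl','rb')); P=cloud(s);Z=P[...,2]
m=((Z>.054)&(Z<.075)).astype(np.uint8); m[:, :250]=0;m[:,385:]=0;m[225:]=0
n,l,st,c=cv2.connectedComponentsWithStats(m)
for i in range(1,n):
    if st[i,4]>15: q=P[l==i]; print(c[i].round(1),st[i],np.nanmedian(q,0).round(4), np.nanmin(q,0).round(4),np.nanmax(q,0).round(4))
L=[];R=[]
for v in range(212,268,4):
    k=np.where((Z[v]>.09)&(np.abs(np.arange(640)-315)<60))[0]; L.append([k[0]-.5,v]);R.append([k[-1]+.5,v])
z=.1025
l_=onplane(s,L,z);r=onplane(s,R,z);print('mid y',((l_+r)/2)[:,1].round(4),(l_-r)[:,1].round(4))
k=np.where((Z[:,315]>.09)&(np.arange(480)>150)&(np.arange(480)<260))[0][0];print('far',onplane(s,[[315,k-.5]],z))
print('screws',onplane(s,[[267,121],[363.5,121]],.013))
s3=pickle.load(open('w3.pkl','rb'));print('screws3',onplane(s3,[[273,13.5],[358,13]],.013))
```

```text
[310.3 134.3] [ 288  111   45   48 2024] [ 0.5852 -0.0584  0.0713] [ 0.5729 -0.0694  0.0686] [ 0.5966 -0.0465  0.075 ]
[315. 189.] [291 184  49  11 535] [ 0.5571 -0.0605  0.0715] [ 0.5531 -0.0735  0.0638] [ 0.56   -0.0475  0.0748]
[264.8 206.8] [260 201  14  15 105] [ 0.5459 -0.0325  0.0615] [ 0.5401 -0.0364  0.0546] [ 0.5479 -0.0293  0.0676]
[365.1 207.4] [358 201  13  15 103] [ 0.5458 -0.0885  0.0622] [ 0.5405 -0.0918  0.0543] [ 0.5478 -0.0851  0.0669]
mid y [-0.0605 -0.0602 -0.0603 -0.0603 -0.0603 -0.0603 -0.0603 -0.0605 -0.0603
 -0.0603 -0.0603 -0.0603 -0.0603 -0.0603] [0.0441 0.0438 0.0439 0.044  0.0441 0.0442 0.0444 0.044  0.0437 0.0438
 0.0439 0.0441 0.0442 0.0443]
far [[ 0.55457984 -0.06046643  0.1025    ]]
screws [[ 0.59282278 -0.02935677  0.013     ]
 [ 0.59291486 -0.09205177  0.013     ]]
screws3 [[ 0.59337585 -0.02923993  0.013     ]
 [ 0.59252786 -0.09222585  0.013     ]]
```

```bash
python3 -m crank '[[0.7,[-0.0005,0,0.01],[0,0,0]],[0.7,[0,0,0.008],[0,0,0]],[0.7,[0,0,0.003],[0,0,0]],[0.7,[0,0,0.003],[0,0,0]],[0.7,[0,0,0.003],[0,0,0]],[0.7,[0,0,0.003],[0,0,0]]]';  python3 -m crank '[[0.7,[0,0,0.003],[0,0,0]],[0.7,[0,0,0.003],[0,0,0]]]'; python3 -m crank '[[0.7,[0,0,0.003],[0,0,0]],[0.7,[0,0,0.003],[0,0,0]]]'
```

```text
time: 6.55
tool_pos: [0.508, -0.059, 0.0668]
ee_rot: [3.141, -0.002, 0.001]
wrist_force: [1.6, -0.8, 2.0]
width: 0.0436
finger_force: 30.0
time: 6.75
tool_pos: [0.5089, -0.0593, 0.0624]
ee_rot: [3.141, -0.004, 0.001]
wrist_force: [0.8, 0.1, 1.4]
width: 0.0431
finger_force: 30.0
time: 6.95
tool_pos: [0.5077, -0.0591, 0.0546]
ee_rot: [3.141, -0.001, 0.001]
wrist_force: [1.4, 0.7, 1.5]
width: 0.0434
finger_force: 30.0
```

```bash
python3 -m crank '[[0.7,[0,0,0.002],[0,0,0]],[0.7,[0,0,0.002],[0,0,0]],[0.7,[0,0,0.002],[0,0,0]],[0.7,[0,0,0],[0,0,0]]]'; python3 -m crank '[[0.7,[0,0,0.001],[0,0,0]],[0.7,[0,0,0.001],[0,0,0]],[0.7,[0,0,0.001],[0,0,0]],[0.7,[0,0,0],[0,0,0]]]'
```

```text
time: 7.35
tool_pos: [0.5076, -0.059, 0.0481]
ee_rot: [3.142, -0.001, 0.001]
wrist_force: [3.5, 0.4, -0.2]
width: 0.0432
finger_force: 30.0
time: 7.75
tool_pos: [0.5075, -0.059, 0.0454]
ee_rot: [3.141, -0.001, 0.001]
wrist_force: [3.8, -0.3, 0.7]
width: 0.0431
finger_force: 30.0
```

```bash
python3 -m crank '[[0.7,[0.0005,0,0.001],[0,0,0]],[0.7,[0,0,0.001],[0,0,0]],[0.7,[0,0,0.001],[0,0,0]],[0.7,[0,0,0],[0,0,0]]]'; python3 -m crank '[[0.7,[0,0,0.0007],[0,0,0]],[0.7,[0,0,0.0007],[0,0,0]],[0.7,[0,0,0],[0,0,0]]]'
```

```text
time: 8.15
tool_pos: [0.5076, -0.059, 0.0422]
ee_rot: [3.142, 0.0, 0.001]
wrist_force: [3.3, 0.2, 0.5]
width: 0.0432
finger_force: 30.0
time: 8.45
tool_pos: [0.5076, -0.059, 0.0409]
ee_rot: [3.142, 0.0, 0.001]
wrist_force: [3.3, 0.7, 1.3]
width: 0.0433
finger_force: 30.0
```

```bash
for i in 1 2; do python3 -m crank '[[0.7,[0,0,0.0007],[0,0,0]],[0.7,[0,0,0],[0,0,0]]]'; done; python3 -m crank '[[0.7,[0,0,0.0005],[0,0,0]],[0.7,[0,0,0],[0,0,0]]]'
```

```text
time: 8.65
tool_pos: [0.5077, -0.059, 0.0403]
ee_rot: [3.141, 0.0, 0.001]
wrist_force: [3.2, 0.4, 1.2]
width: 0.0434
finger_force: 30.0
time: 8.85
tool_pos: [0.5076, -0.059, 0.04]
ee_rot: [3.141, 0.0, 0.001]
wrist_force: [0.4, -0.7, 4.0]
width: 0.0434
finger_force: 30.0
time: 9.05
tool_pos: [0.5077, -0.059, 0.0399]
ee_rot: [3.141, -0.0, 0.001]
wrist_force: [0.3, 1.2, 5.3]
width: 0.0434
finger_force: 30.0
```

```bash
for i in 1 2; do python3 -m crank '[[0.7,[0,0,0.001],[0,0,0]],[0.7,[0,0,0],[0,0,0]]]'; done
```

```text
time: 9.25
tool_pos: [0.5078, -0.059, 0.0397]
ee_rot: [3.141, -0.0, 0.001]
wrist_force: [-1.9, 1.2, 10.1]
width: 0.0433
finger_force: 30.0
time: 9.45
tool_pos: [0.5079, -0.059, 0.0396]
ee_rot: [3.141, -0.001, 0.001]
wrist_force: [-2.6, 1.3, 13.5]
width: 0.0437
finger_force: 30.0
```

```bash
python3 -m crank '[[0.7,[0,0,0],[0,0,0]],[0.7,[0,0,0],[0,0,0]]]'; python3 -m crank '[[0.7,[0,0,-0.0015],[0,0,0]],[0.7,[0,0,-0.001],[0,0,0]],[0.35,[0,0,0],[0,0,0]],[0.35,[0,0,0],[0,0,0]],[0.35,[0,0,0],[0,0,0]],[0.35,[0,0,0],[0,0,0]]]'
```

```text
time: 9.65
tool_pos: [0.5079, -0.059, 0.0396]
ee_rot: [3.141, -0.001, 0.001]
wrist_force: [-2.2, 1.2, 13.6]
width: 0.0433
finger_force: 30.0
time: 10.25
tool_pos: [0.5071, -0.0589, 0.0389]
ee_rot: [-3.141, 0.002, 0.001]
wrist_force: [0.3, 1.3, 0.5]
width: 0.0608
finger_force: 0.0
```

```bash
python3 -m crank '[[0.35,[0,0,-0.02],[0,0,0]],[0.35,[0,0,-0.04],[0,0,0]],[0.35,[0,0,-0.04],[0,0,0]],[0.35,[0,0,-0.01],[0,0,0]],[0.35,[0,0,0],[0,0,0]],[0.35,[0,0,0],[0,0,0]]]'
python3 - <<'E'
from h import *
s=snap('wrist'); pickle.dump(s,open('w5.pkl','wb'));save('w5.png',s['color'])
P=cloud(s); hsv=cv2.cvtColor(s['color'],cv2.COLOR_RGB2HSV)
o=robot.get_obs();print(o['tool_pos'],o['ee_rot'])
uv=proj(s,[[.508+a,-.059+b,.045] for a in(-.04,0,.04) for b in (-.015,.015)]).round().astype(int)
print([P[v-2:v+3,u-2:u+3,2].mean().round(4) for u,v in uv])
w=(P[...,2]>.040)&(P[...,2]<.052)&(hsv[...,1]<90)
u,v=proj(s,[[.508,-.059,.045]])[0].astype(int)
print('ins',edges_rect(s,w,(u-110,v-120,u+110,v+120),.0447))
w=(P[...,2]>.005)&(P[...,2]<.016)&(hsv[...,1]<80)&(hsv[...,2]>90)
u,v=proj(s,[[.494,-.218,.01]])[0].astype(int)
print('spr',u,v,edges_rect(s,w,(u-100,v-120,min(640,u+100),v+120),.010))
go(.4925,-.2185,.05,-13.5)
E
```

```text
time: 10.85
tool_pos: [0.5068, -0.0588, 0.148]
ee_rot: [-3.141, 0.003, 0.001]
wrist_force: [-0.2, 0.6, 0.2]
width: 0.0611
finger_force: 0.0
[ 0.50641376 -0.05871634  0.14722965] [-3.14075771e+00  4.16610141e-03  8.86319269e-04]
[np.float64(0.0453), np.float64(0.0453), np.float64(0.0454), np.float64(0.0452), np.float64(0.0455), np.float64(0.0451)]
ins (array([ 5.066e+02, -6.020e+01,  9.250e+01,  5.860e+01,  1.000e-01]), array([508.1, -60. ,  44.7]))
spr 499 241 (array([ 492.6, -217.1,   89.9,   45.2,  -13.4]), array([ 494.6, -217.4,   10. ]))
shift mm [-13.7 159.9  97.2] turn z 13.55
```

```bash
python3 -m crank '[[0.2,[-0.0034,0.04,0],[0,0,0]],[0.2,[-0.0034,0.04,0],[0,0,0]],[0.2,[-0.0034,0.04,0],[0,0,0]],[0.2,[-0.0034,0.039,0],[0,0,0]],[0.2,[0,0,0.03],[0,0,6.8]],[0.2,[0,0,0.04],[0,0,6.7]],[0.2,[0,0,0.03],[0,0,0]],[0.2,[0,0,0],[0,0,0]]]'
python3 -m crank '[[0.2,[0,0,0],[0,0,0]],[0.2,[0,0,0],[0,0,0]],[0.2,[0,0,0],[0,0,0]]]'
python3 - <<'E'
from h import *
s=snap('wrist')
P=cloud(s); hsv=cv2.cvtColor(s['color'],cv2.COLOR_RGB2HSV)
w=(P[...,2]>.005)&(P[...,2]<.016)&(hsv[...,1]<80)&(hsv[...,2]>90)
u,v=proj(s,[[.494,-.218,.01]])[0].astype(int)
r=edges_rect(s,w,(u-75,v-110,min(640,u+75),v+90),.010);print(u,v,r)
go(r[0][0]/1000,r[0][1]/1000,.0025,r[0][4])
print(robot.get_obs()['tool_pos'],robot.get_obs()['ee_rot'])
E
```

```text
time: 11.7
tool_pos: [0.4889, -0.2153, 0.0419]
ee_rot: [-3.137, 0.015, -0.235]
wrist_force: [-1.1, 0.7, -1.7]
width: 0.0752
finger_force: 0.0
time: 12.0
tool_pos: [0.4956, -0.2186, 0.0519]
ee_rot: [3.14, -0.004, -0.234]
wrist_force: [-0.9, -0.9, 0.3]
width: 0.0754
finger_force: 0.0
312 269 (array([ 492.9, -218.2,   89.4,   43.7,  -13.5]), array([ 496., -219.,   10.]))
shift mm [-2.8  0.2 49.2] turn z 0.07
[ 0.49554349 -0.21854183  0.05175964] [ 3.14047512 -0.00369722 -0.23435065]
```

```bash
python3 -m crank '[[0.2,[-0.002,0,0.015],[0,0,0]],[0.2,[0,0,0.015],[0,0,0]],[0.2,[0,0,0.008],[0,0,0]],[0.2,[0,0,0],[0,0,0]],[0.2,[0,0,0],[0,0,0]]]'
python3 - <<'E'
from h import *
go(.4925,-.2182,.002,-13.5)
E
```

```text
time: 12.55
tool_pos: [0.4928, -0.2178, 0.0125]
ee_rot: [3.141, -0.001, -0.235]
wrist_force: [-0.0, 0.3, 0.3]
width: 0.0755
finger_force: 0.0
shift mm [-0.2  0.5 10.5] turn z 0.06
```

```bash
python3 -m crank '[[0.3,[0,0.0005,0.006],[0,0,0]],[0.4,[0,0,0.004],[0,0,0]],[0.6,[0,0,0.0003],[0,0,0]],[0.7,[0,0,0],[0,0,0]],[0.7,[0,0,0],[0,0,0]],[0.7,[0,0,0],[0,0,0]],[0.7,[0,0,0],[0,0,0]]]'
```

```text
time: 13.25
tool_pos: [0.4922, -0.218, 0.0014]
ee_rot: [3.142, 0.0, -0.235]
wrist_force: [-0.5, 0.8, -0.7]
width: 0.0438
finger_force: 30.0
```

```bash
python3 -m crank '[[0.7,[0,0,-0.03],[0,0,0]],[0.7,[0,0,-0.045],[0,0,0]],[0.7,[0,0,-0.04],[0,0,0]],[0.7,[-0.0054,-0.0396,0],[0,0,0]],[0.7,[-0.0054,-0.0396,0],[0,0,0]],[0.7,[-0.0054,-0.0396,0],[0,0,0]],[0.7,[-0.0053,-0.0395,0],[0,0,0]],[0.7,[0,0,0],[0,0,-6.7]]]'
python3 -m crank '[[0.7,[0,0,0.015],[0,0,-6.7]],[0.7,[0,0,0.005],[0,0,0]],[0.7,[0,0,0],[0,0,0]],[0.7,[0,0,0],[0,0,0]],[0.7,[0,0,0],[0,0,0]]]'
cat >> h.py <<'E'
def held(zt):
    s=snap('wrist'); P=cloud(s);Z=P[...,2]; o=robot.get_obs(); z=o['tool_pos'][2]+zt
    L=[];R=[]
    for v in range(214,266,4):
        k=np.where((Z[v]>z-.02)&(np.abs(np.arange(640)-315)<70))[0]; L.append([k[0]-.5,v]);R.append([k[-1]+.5,v])
    l=onplane(s,L,z);r=onplane(s,R,z)
    k=np.where((Z[:,315]>z-.02)&(np.arange(480)>150)&(np.arange(480)<270))[0][0]
    far=onplane(s,[[315,k-.5]],z)[0]
    print('mid y',np.median((l+r)[:,1]/2).round(4),'w',np.median((l-r)[:,1]).round(4),'far x',far[0].round(4),'yaw',np.degrees(np.polyfit(l[:,0],(l+r)[:,1]/2,1)[0]).round(2),'top z',np.nanmedian(Z[225:260,300:330]).round(4))
    print(o['tool_pos'],o['ee_rot'],o['wrist_force'])
    return s,P
E
python3 - <<'E'
from h import *
held(.0085)
go(.508,-.059,.082,0)
E
```

```text
time: 14.05
tool_pos: [0.5081, -0.0546, 0.1164]
ee_rot: [-3.139, 0.0, -0.109]
wrist_force: [0.4, -1.0, -1.1]
width: 0.0437
finger_force: 30.0
time: 14.55
tool_pos: [0.5085, -0.0595, 0.097]
ee_rot: [3.141, -0.001, -0.002]
wrist_force: [-0.5, 1.0, -0.8]
width: 0.0435
finger_force: 30.0
mid y -0.0606 w 0.0439 far x 0.5549 yaw -0.08 top z 0.106
[ 0.5084893  -0.0594771   0.09700615] [ 3.14124889e+00 -1.09998736e-03 -2.17918435e-03] [0.24325506 0.65699036 0.06696887]
shift mm [-0.5 -0.5 15. ] turn z -0.12
```

```bash
python3 -m crank '[[0.7,[-0.0005,-0.0005,0.01],[0,0,0]],[0.7,[0,0,0.008],[0,0,0]],[0.7,[0,0,0.003],[0,0,0]],[0.7,[0,0,0.003],[0,0,0]],[0.7,[0,0,0.003],[0,0,0]],[0.7,[0,0,0.003],[0,0,0]]]';  python3 -m crank '[[0.7,[0,0,0.003],[0,0,0]],[0.7,[0,0,0.003],[0,0,0]],[0.7,[0,0,0],[0,0,0]]]'; python3 -m crank '[[0.7,[0,0,0.003],[0,0,0]],[0.7,[0,0,0.002],[0,0,0]],[0.7,[0,0,0.001],[0,0,0]],[0.7,[0,0,0],[0,0,0]]]'
```

```text
time: 15.2
tool_pos: [0.5077, -0.0586, 0.0662]
ee_rot: [3.141, -0.0, -0.001]
wrist_force: [-0.9, -0.9, -1.3]
width: 0.044
finger_force: 30.0
time: 15.5
tool_pos: [0.5079, -0.0586, 0.0602]
ee_rot: [3.142, -0.001, -0.001]
wrist_force: [1.4, -0.6, -0.8]
width: 0.0432
finger_force: 30.0
time: 15.9
tool_pos: [0.5079, -0.0586, 0.0544]
ee_rot: [3.141, -0.001, -0.001]
wrist_force: [1.9, -0.0, -1.0]
width: 0.0433
finger_force: 30.0
```

```bash
python3 -m crank '[[0.7,[0,0.0004,0.002],[0,0,0]],[0.7,[0,0,0.002],[0,0,0]],[0.7,[0,0,0.001],[0,0,0]],[0.7,[0,0,0],[0,0,0]]]';  for i in 1 2 3; do python3 -m crank '[[0.7,[0,0,0.001],[0,0,0]],[0.7,[0,0,0],[0,0,0]]]'; done
```

```text
time: 16.3
tool_pos: [0.5079, -0.059, 0.0493]
ee_rot: [3.141, -0.001, -0.001]
wrist_force: [2.2, 0.9, -0.4]
width: 0.0433
finger_force: 30.0
time: 16.5
tool_pos: [0.5079, -0.059, 0.0484]
ee_rot: [3.141, -0.001, -0.001]
wrist_force: [2.4, -0.3, -0.7]
width: 0.0438
finger_force: 30.0
time: 16.7
tool_pos: [0.5078, -0.059, 0.0474]
ee_rot: [3.141, -0.001, -0.001]
wrist_force: [3.0, 0.3, -0.2]
width: 0.0437
finger_force: 30.0
time: 16.9
tool_pos: [0.5078, -0.059, 0.0464]
ee_rot: [3.141, -0.001, -0.001]
wrist_force: [3.3, -1.4, -0.6]
width: 0.0434
finger_force: 30.0
```

```bash
for i in 1 2 3 4; do python3 -m crank '[[0.7,[0,0,0.0007],[0,0,0]],[0.7,[0,0,0],[0,0,0]]]'|grep -E 'pos|wrist'; done
```

```text
tool_pos: [0.5079, -0.059, 0.0461]
wrist_force: [2.2, 0.7, 2.0]
tool_pos: [0.5079, -0.059, 0.046]
wrist_force: [1.2, -0.1, 5.5]
tool_pos: [0.508, -0.059, 0.0459]
wrist_force: [0.6, 0.7, 7.7]
tool_pos: [0.508, -0.059, 0.0458]
wrist_force: [-1.0, 0.4, 10.3]
```

```bash
python3 -m crank '[[0.7,[0,0,0.001],[0,0,0]],[0.7,[0,0,0],[0,0,0]],[0.7,[0,0,0],[0,0,0]],[0.7,[0,0,0],[0,0,0]]]'|grep -E 'pos|wrist';python3 -m crank '[[0.7,[0,0,-0.0015],[0,0,0]],[0.7,[0,0,-0.001],[0,0,0]],[0.35,[0,0,0],[0,0,0]],[0.35,[0,0,0],[0,0,0]],[0.35,[0,0,0],[0,0,0]],[0.35,[0,0,0],[0,0,0]]]'
python3 -m crank '[[0.35,[0,0,-0.02],[0,0,0]],[0.35,[0,0,-0.04],[0,0,0]],[0.35,[0,0,-0.04],[0,0,0]],[0.35,[0,0,-0.01],[0,0,0]],[0.35,[0,0,0],[0,0,0]],[0.35,[0,0,0],[0,0,0]]]'
python3 - <<'E'
from h import *
s=snap('wrist'); pickle.dump(s,open('w6.pkl','wb'));save('w6.png',s['color'])
P=cloud(s); Z=P[...,2]
uv=proj(s,[[.508+a,-.059+b,.055] for a in(-.04,0,.04) for b in (-.015,.015)]).round().astype(int)
print([P[v-2:v+3,u-2:u+3,2].mean().round(4) for u,v in uv])
u,v=proj(s,[[.486,-.4435,.018]])[0].astype(int); print('mod px',u,v)
print(robot.get_obs()['tool_pos']); go(.486,-.4435,.13,-4)
E
```

```text
tool_pos: [0.5081, -0.059, 0.0457]
wrist_force: [-2.4, 1.0, 13.8]
time: 18.7
tool_pos: [0.5068, -0.0589, 0.0442]
ee_rot: [-3.141, 0.002, -0.001]
wrist_force: [-0.3, -0.5, 0.5]
width: 0.0611
finger_force: 0.0
time: 19.3
tool_pos: [0.5067, -0.0588, 0.1533]
ee_rot: [-3.141, 0.003, -0.001]
wrist_force: [-0.6, 0.3, -0.5]
width: 0.0611
finger_force: 0.0
[np.float64(0.0554), np.float64(0.0553), np.float64(0.0553), np.float64(0.0551), np.float64(0.0554), np.float64(0.0553)]
mod px 722 250
[ 0.50630857 -0.0586837   0.15261118]
shift mm [-19.9 384.9  22.4] turn z 3.95
```

```bash
python3 -m crank '[[0.2,[-0.0025,0.048,0],[0,0,0]],[0.2,[-0.0025,0.048,0],[0,0,0]],[0.2,[-0.0025,0.048,0],[0,0,0]],[0.2,[-0.0025,0.048,0],[0,0,0]],[0.2,[-0.0025,0.048,0],[0,0,0]],[0.2,[-0.0025,0.048,0],[0,0,0]],[0.2,[-0.0025,0.048,0],[0,0,0]],[0.2,[-0.0025,0.048,0],[0,0,0]]]'
python3 -m crank '[[0.2,[0,0,0.03],[0,0,4]],[0.2,[0,0,0.03],[0,0,0]],[0.2,[0,0,0.015],[0,0,0]],[0.2,[0,0,0],[0,0,0]],[0.2,[0,0,0],[0,0,0]],[0.2,[0,0,0],[0,0,0]]]'
python3 - <<'E'
from h import *
s=snap('wrist'); save('w7.png',s['color']); pickle.dump(s,open('w7.pkl','wb'))
P=cloud(s); u,v=proj(s,[[.487,-.4445,.015]])[0].astype(int); print(u,v)
w=(P[...,2]>.008)&(P[...,2]<.03)
print(edges_rect(s,w,(u-85,v-130,u+85,v+110),.013))
w=(P[...,2]>.0155)&(P[...,2]<.03)
print('mid',edges_rect(s,w,(u-70,v-130,u+70,v+110),.018))
print(robot.get_obs()['tool_pos'],robot.get_obs()['ee_rot'])
E
```

```text
time: 20.15
tool_pos: [0.486, -0.4439, 0.1518]
ee_rot: [-3.138, 0.003, -0.001]
wrist_force: [0.8, -0.9, 0.7]
width: 0.0753
finger_force: 0.0
time: 20.75
tool_pos: [0.4883, -0.4434, 0.0821]
ee_rot: [3.139, -0.002, -0.07]
wrist_force: [0.5, -0.2, 0.4]
width: 0.0752
finger_force: 0.0
314 255
(array([ 486.5, -447.5,   88.9,   44.7,   -3.9]), array([ 489.2, -447.7,   13. ]))
mid (array([ 485.9, -447.4,   55.9,   43.8,   -3.9]), array([ 487.1, -447.5,   18. ]))
[ 0.48834136 -0.44350431  0.0824427 ] [ 3.13885969e+00 -2.84265152e-03 -6.99964419e-02]
```

View pics/w7.png

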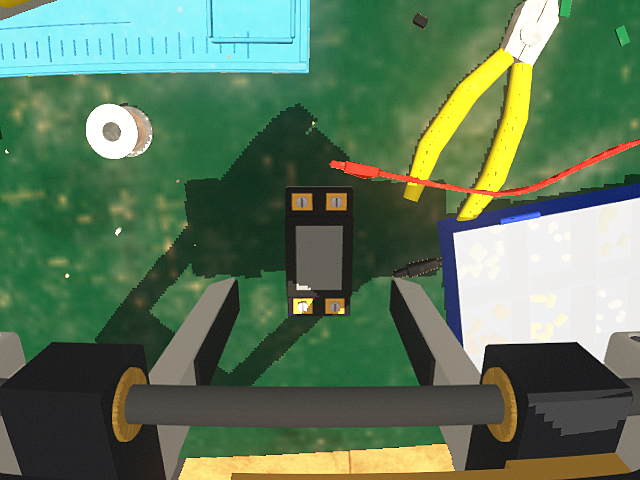

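The wrist view shows the module between the fingers, centre (320,252), terminals up. A black plug at (418,268) and the blue box at (440,225) lie to its right, so I'll check the clearance.

Run:
```python
from h import *
s=pickle.load(open('w7.pkl','rb')); P=cloud(s)
print('plug',P[270,398],P[270,410],'box',P[235,446],P[280,455],P[310,462])
go(.4858,-.4466,.004,-3.9)
```

```text
plug [ 0.46738715 -0.50232648  0.00157794] [ 0.46936084 -0.5092808   0.00830407] box [ 0.49626419 -0.52981612  0.02038661] [ 0.46803485 -0.53384509  0.02826124] [ 0.45002337 -0.53657907  0.03546971]
shift mm [-2.5  3.1 78.4] turn z -0.11
```

```bash
python3 -m crank '[[0.37,[-0.0015,0.003,0],[0,0,0]],[0.37,[0,0,0.02],[0,0,0]],[0.37,[0,0,0.02],[0,0,0]],[0.37,[0,0,0.01],[0,0,0]],[0.37,[0,0,0],[0,0,0]],[0.37,[0,0,0],[0,0,0]],[0.37,[0,0,0],[0,0,0]]]'
python3 - <<'E'
from h import *
go(.4858,-.4466,.004,-3.9)
E
```

```text
time: 21.5
tool_pos: [0.4863, -0.4466, 0.0318]
ee_rot: [3.14, -0.002, -0.071]
wrist_force: [-1.4, -0.1, 0.2]
width: 0.0595
finger_force: 0.0
shift mm [-0.6 -0.  27.8] turn z -0.14
```

```bash
python3 -m crank '[[0.37,[-0.0003,0,0.012],[0,0,0]],[0.37,[0,0,0.01],[0,0,0]],[0.37,[0,0,0.005],[0,0,0]],[0.6,[0,0,0],[0,0,0]],[0.7,[0,0,0],[0,0,0]],[0.7,[0,0,0],[0,0,0]],[0.7,[0,0,0],[0,0,0]]]'
```

```text
time: 22.2
tool_pos: [0.4853, -0.4457, 0.0031]
ee_rot: [-3.141, 0.0, -0.071]
wrist_force: [-0.0, -0.2, -1.8]
width: 0.0436
finger_force: 30.0
```

```bash
python3 -m crank '[[0.7,[0,0,-0.03],[0,0,0]],[0.7,[0,0,-0.045],[0,0,0]],[0.7,[0,0,-0.045],[0,0,0]],[0.7,[0,0,0],[0,0,0]]]'
python3 -m crank '[[0.7,[-0.0005,-0.0484,0],[0,0,0]],[0.7,[-0.0005,-0.0484,0],[0,0,0]],[0.7,[-0.0005,-0.0484,0],[0,0,0]],[0.7,[-0.0005,-0.0484,0],[0,0,0]],[0.7,[-0.0005,-0.0484,0],[0,0,0]],[0.7,[-0.0005,-0.0484,0],[0,0,0]],[0.7,[-0.0004,-0.0484,0],[0,0,0]],[0.7,[-0.0003,-0.0484,0],[0,0,0]]]'
python3 -m crank '[[0.7,[0,0,0.01],[0,0,-4]],[0.7,[0,0,0.01],[0,0,0]],[0.7,[0,0,0.005],[0,0,0]],[0.7,[0,0,0],[0,0,0]],[0.7,[0,0,0],[0,0,0]],[0.7,[0,0,0],[0,0,0]]]'
python3 - <<'E'
from h import *
s,P=held(.015-.006-.0001)
pickle.dump(s,open('w8.pkl','wb'));save('w8.png',s['color'])
go(.508,-.059,.082,0)
E
```

```text
time: 22.6
tool_pos: [0.4886, -0.4492, 0.1329]
ee_rot: [3.13, -0.012, -0.07]
wrist_force: [1.7, 0.6, -0.9]
width: 0.0438
finger_force: 30.0
time: 23.4
tool_pos: [0.5081, -0.0573, 0.122]
ee_rot: [-3.141, 0.001, -0.071]
wrist_force: [1.4, -0.1, -1.0]
width: 0.0438
finger_force: 30.0
time: 24.0
tool_pos: [0.5092, -0.0602, 0.0984]
ee_rot: [3.141, -0.001, -0.003]
wrist_force: [-0.6, 0.2, -0.4]
width: 0.0439
finger_force: 30.0
mid y -0.0613 w 0.0436 far x 0.5566 yaw -0.22 top z 0.1089
[ 0.50924006 -0.06013625  0.09852338] [ 3.14129596e+00 -9.16812488e-04 -2.45125929e-03] [ 0.26070076 -0.09448156 -0.97056378]
shift mm [-1.3 -1.1 16.5] turn z -0.14
```

View pics/w8.png

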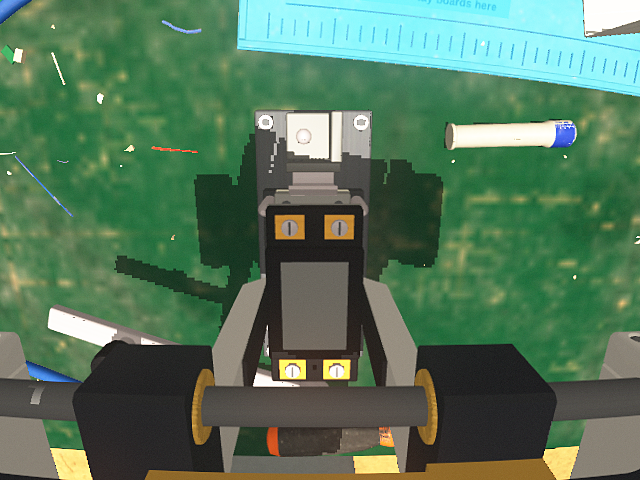

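The view shows the module held level over the nest, terminals up at (315,228) and (315,370), and centred on the far dowels.

```bash
python3 -m crank '[[0.7,[-0.002,-0.001,0.008],[0,0,-0.1]],[0.7,[0,0,0.006],[0,0,0]],[0.7,[0,0,0],[0,0,0]],[0.7,[0,0,0],[0,0,0]]]';  python3 -m crank '[[0.7,[0,0,0.003],[0,0,0]],[0.7,[0,0,0.003],[0,0,0]],[0.7,[0,0,0],[0,0,0]]]'; python3 -m crank '[[0.7,[0,0,0.003],[0,0,0]],[0.7,[0,0,0.003],[0,0,0]],[0.7,[0,0,0],[0,0,0]]]'
```

```text
time: 24.45
tool_pos: [0.5066, -0.0582, 0.0836]
ee_rot: [-3.141, 0.001, 0.001]
wrist_force: [-0.4, -0.3, -1.0]
width: 0.0436
finger_force: 30.0
time: 24.75
tool_pos: [0.5066, -0.0582, 0.0775]
ee_rot: [-3.141, 0.001, 0.001]
wrist_force: [-0.5, -0.2, -1.2]
width: 0.0438
finger_force: 30.0
time: 25.05
tool_pos: [0.5065, -0.0582, 0.0715]
ee_rot: [-3.141, 0.001, 0.001]
wrist_force: [0.3, 0.9, -0.9]
width: 0.0436
finger_force: 30.0
```

```bash
python3 -m crank '[[0.7,[0.0004,0.0008,0.002],[0,0,0]],[0.7,[0,0,0.002],[0,0,0]],[0.7,[0,0,0],[0,0,0]]]';  python3 -m crank '[[0.7,[0,0,0.002],[0,0,0]],[0.7,[0,0,0.002],[0,0,0]],[0.7,[0,0,0],[0,0,0]]]'; python3 -m crank '[[0.7,[0,0,0.002],[0,0,0]],[0.7,[0,0,0.001],[0,0,0]],[0.7,[0,0,0],[0,0,0]]]'
```

```text
time: 25.35
tool_pos: [0.5071, -0.0591, 0.0677]
ee_rot: [-3.142, 0.001, 0.001]
wrist_force: [-0.1, 0.3, -1.8]
width: 0.044
finger_force: 30.0
time: 25.65
tool_pos: [0.5074, -0.0591, 0.0638]
ee_rot: [3.142, -0.0, 0.001]
wrist_force: [0.3, 0.0, -2.2]
width: 0.0437
finger_force: 30.0
time: 25.95
tool_pos: [0.5074, -0.0591, 0.061]
ee_rot: [3.141, -0.0, 0.001]
wrist_force: [0.3, 0.1, -0.2]
width: 0.0438
finger_force: 30.0
```

```bash
for i in 1 2; do python3 -m crank '[[0.7,[0,0,0.001],[0,0,0]],[0.7,[0,0,0],[0,0,0]]]'|grep -E 'pos|wrist'; done;  for i in 1 2 3 4; do python3 -m crank '[[0.7,[0,0,0.0007],[0,0,0]],[0.7,[0,0,0],[0,0,0]]]'|grep -E 'pos|wrist'; done
```

```text
tool_pos: [0.5074, -0.0591, 0.0601]
wrist_force: [0.1, -1.0, -0.5]
tool_pos: [0.5075, -0.0591, 0.0591]
wrist_force: [0.2, 0.3, 0.1]
tool_pos: [0.5074, -0.0592, 0.0584]
wrist_force: [0.1, -1.0, 0.0]
tool_pos: [0.5075, -0.0591, 0.0578]
wrist_force: [1.5, -0.7, 0.8]
tool_pos: [0.5075, -0.0591, 0.0577]
wrist_force: [-1.1, 0.4, 4.7]
tool_pos: [0.5076, -0.0592, 0.0576]
wrist_force: [-2.1, 0.9, 7.5]
```

```bash
for i in 1 2; do python3 -m crank '[[0.7,[0,0,0.001],[0,0,0]],[0.7,[0,0,0],[0,0,0]],[0.7,[0,0,0],[0,0,0]]]'|grep -E 'pos|wrist'; done; python3 -m crank '[[0.7,[0,0,-0.0015],[0,0,0]],[0.7,[0,0,-0.001],[0,0,0]],[0.35,[0,0,0],[0,0,0]],[0.35,[0,0,0],[0,0,0]],[0.35,[0,0,0],[0,0,0]],[0.35,[0,0,0],[0,0,0]]]'
python3 -m crank '[[0.35,[0,0,-0.02],[0,0,0]],[0.35,[0,0,-0.04],[0,0,0]],[0.35,[0,0,-0.04],[0,0,0]],[0.35,[-0.02,0,-0.01],[0,0,0]],[0.35,[-0.02,0,0],[0,0,0]],[0.35,[0,0,0],[0,0,0]],[0.35,[0,0,0],[0,0,0]]]'
python3 - <<'E'
from h import *
s=snap('wrist'); pickle.dump(s,open('w9.pkl','wb'));save('w9.png',s['color'])
P=cloud(s); Z=P[...,2]
for z,A in((.0725,(-.02,.02)),(.0665,(-.041,.041))):
    uv=proj(s,[[.508+a,-.059+b,z] for a in A for b in (-.007,.007)]).round().astype(int)
    print([P[v-2:v+3,u-2:u+3,2].mean().round(4) for u,v in uv])
m=((Z>.095)&(Z<.118)).astype(np.uint8); m[:, 250:]=0
n,l,st,c=cv2.connectedComponentsWithStats(m)
for i in range(1,n):
    if st[i,4]>60: print(c[i].round(1),st[i],np.nanmedian(P[l==i],0).round(4), np.nanmin(P[l==i],0).round(4), np.nanmax(P[l==i],0).round(4))
o=robot.get_obs();print(o['tool_pos'],o['ee_rot'])
E
```

```text
tool_pos: [0.5077, -0.0591, 0.0574]
wrist_force: [-2.4, 0.4, 10.5]
tool_pos: [0.5078, -0.0591, 0.0573]
wrist_force: [-4.5, 1.1, 14.9]
time: 28.35
tool_pos: [0.507, -0.059, 0.0561]
ee_rot: [-3.141, 0.001, 0.001]
wrist_force: [0.1, -0.2, -0.1]
width: 0.0608
finger_force: 0.0
time: 29.05
tool_pos: [0.4674, -0.0591, 0.1665]
ee_rot: [3.142, -0.0, 0.001]
wrist_force: [-1.0, -0.1, 0.3]
width: 0.0609
finger_force: 0.0
[np.float64(0.0735), np.float64(0.0732), np.float64(0.073), np.float64(0.0733)]
[np.float64(0.0679), np.float64(0.0685), np.float64(nan), np.float64(0.0678)]
[153.6 247.8] [138 233  32  30 751] [0.4733 0.043  0.1092] [0.4639 0.0369 0.0952] [0.4805 0.0536 0.1117]
[ 0.46757333 -0.05912075  0.1662572 ] [-3.14148885e+00  2.21577598e-04  8.69079268e-04]
```

The module sits flat: top at 73.2 mm, against 72.7 mm expected. Next is the keeper knob. I'll approach with the tool x along the bar.

```bash
python3 -m crank '[[0.46,[0.0045,-0.04,0],[0,0,0]],[0.46,[0,-0.04,0],[0,0,0]],[0.46,[0,-0.023,0],[0,0,0]],[0.46,[0,0,0],[0,0,-7.8]],[0.46,[0,0,0],[0,0,-7.8]],[0.46,[0,0,0],[0,0,-7.8]],[0.46,[0,0,0],[0,0,-7.8]],[0.46,[0,0,0],[0,0,-7.8]]]'
python3 -m crank '[[0.46,[0,0,0],[0,0,-7.8]],[0.46,[0,0,0],[0,0,-7.8]],[0.46,[0,0,0],[0,0,-7.8]],[0.46,[0,0,0.015],[0,0,-7.8]],[0.46,[0,0,0.015],[0,0,0]],[0.46,[0,0,0],[0,0,0]],[0.46,[0,0,0],[0,0,0]],[0.46,[0,0,0],[0,0,0]]]'
python3 - <<'E'
from h import *
s=snap('wrist'); P=cloud(s); Z=P[...,2]
o=robot.get_obs();print(o['tool_pos'],o['ee_rot'])
u,v=proj(s,[[.472,.043,.1095]])[0]; print(u,v)
m=((Z>.1065)&(Z<.114)).astype(np.uint8); m[:,:int(u-45)]=0;m[:,int(u+45):]=0;m[int(v+50):]=0;m[:int(v-50)]=0
n,l,st,c=cv2.connectedComponentsWithStats(m)
for i in range(1,n):
    if st[i,4]>60:
        cs,_=cv2.findContours((l==i).astype(np.uint8),0,1); W=onplane(s,cs[0].reshape(-1,2),.1095)[:,:2]*1000
        print(st[i],cv2.minEnclosingCircle(W.astype(np.float32)),np.nanmedian(P[l==i],0))
# bar direction
m=((Z>.079)&(Z<.088)); m[:,:int(u-80)]=0;m[:,int(u+80):]=0
q=P[m];q=q[(np.hypot(q[:,0]-.472,q[:,1]-.043)<.08)];print(len(q),cv2.fitLine((q[:,:2]*1000).astype(np.float32),2,0,.01,.01).ravel())
E
```

```text
time: 29.9
tool_pos: [0.4722, 0.0441, 0.1658]
ee_rot: [-3.141, 0.001, 0.688]
wrist_force: [0.9, -0.2, 0.5]
width: 0.0506
finger_force: 0.0
time: 30.7
tool_pos: [0.4724, 0.0439, 0.1373]
ee_rot: [3.141, -0.0, 1.226]
wrist_force: [-0.2, -0.1, 0.0]
width: 0.0504
finger_force: 0.0
[0.4724684  0.04389954 0.13755954] [ 3.14019089e+00 -3.82492474e-04  1.22617337e+00]
313.68330034836913 275.160373278879
[297 254  31  31 714] ((472.2911071777344, 46.7139892578125), 8.952441215515137) [0.47216272 0.04688227 0.10942878]
3466 [3.2598582e-01 9.4537467e-01 4.6743048e+02 3.3036289e+01]
```

```bash
python3 -m crank '[[0.46,[0.002,-0.0015,0.015],[0,0,0]],[0.46,[0,0,0.015],[0,0,0]],[0.46,[0,0,0.012],[0,0,0]],[0.46,[0,0,0.006],[0,0,0]],[0.46,[0,0,0],[0,0,0]],[0.46,[0,0,0],[0,0,0]]]'
python3 -m crank '[[0.7,[0,0,0],[0,0,0]],[0.85,[0,0,0],[0,0,0]],[0.85,[0,0,0],[0,0,0]],[0.85,[0,0,0],[0,0,0]]]'
```

```text
time: 31.35
tool_pos: [0.4714, 0.0462, 0.0893]
ee_rot: [3.141, -0.0, 1.226]
wrist_force: [-0.0, 1.0, 0.1]
width: 0.0507
finger_force: 0.0
time: 31.75
tool_pos: [0.4711, 0.0463, 0.089]
ee_rot: [3.141, -0.0, 1.226]
wrist_force: [-0.1, 0.0, -0.1]
width: 0.0222
finger_force: 0.0
```

```bash
python3 -m crank '[[0.9,[0,0,0],[0,0,0]],[0.9,[0,0,0],[0,0,0]],[0.9,[-0.0004,0.0068,0],[0,0,3.5]],[0.9,[-0.0008,0.0136,0],[0,0,7]],[0.9,[-0.0008,0.0136,0],[0,0,7]],[0.9,[-0.0008,0.0136,0],[0,0,7]],[0.9,[0,0,0],[0,0,0]],[0.9,[0,0,0],[0,0,0]]]'
python3 - <<'E'
from h import *
o=robot.get_obs();d=o['tool_pos'][:2]-[.434,-.059];print(np.hypot(*d),np.degrees(np.arctan2(d[1],d[0])))
E
```

```text
time: 32.55
tool_pos: [0.5117, 0.0217, 0.089]
ee_rot: [3.141, -0.002, 0.801]
wrist_force: [2.5, 3.1, 0.5]
width: 0.0172
finger_force: 30.0
0.11199103009957155 46.07347662429432
```

```bash
python3 -m crank '[[0.9,[-0.0008,0.0136,0],[0,0,7]],[0.9,[-0.0008,0.0136,0],[0,0,7]],[0.9,[-0.0008,0.0136,0],[0,0,7]],[0.9,[-0.0008,0.0136,0],[0,0,7]],[0.9,[-0.0008,0.0136,0],[0,0,7]],[0.9,[0,0,0],[0,0,0]],[0.9,[0,0,0],[0,0,0]]]'
python3 - <<'E'
from h import *
o=robot.get_obs();d=o['tool_pos'][:2]-[.434,-.059];print(np.hypot(*d),np.degrees(np.arctan2(d[1],d[0])))
E
```

```text
time: 33.25
tool_pos: [0.5443, -0.0376, 0.0891]
ee_rot: [3.141, -0.004, 0.19]
wrist_force: [4.9, 1.4, -1.7]
width: 0.0172
finger_force: 30.0
0.11233270911095643 10.992147125668192
```

```bash
python3 -m crank '[[0.9,[0.0008,0.0059,0],[0,0,3]],[0.9,[-0.0001,0.0059,0],[0,0,3]],[0.9,[-0.0001,0.0059,0],[0,0,3]],[0.9,[0,0.002,0],[0,0,1]],[0.9,[0,0,0],[0,0,0]]]'
python3 -m crank '[[0.9,[0,0.002,0],[0,0,1]],[0.9,[0,0.001,0],[0,0,0]],[0.9,[0,0,0],[0,0,0]],[0.9,[0,0,0],[0,0,0]]]'
```

```text
time: 33.75
tool_pos: [0.5463, -0.0558, 0.0891]
ee_rot: [-3.14, -0.002, 0.017]
wrist_force: [3.1, 2.1, -0.2]
width: 0.017
finger_force: 30.0
time: 34.15
tool_pos: [0.5464, -0.0596, 0.089]
ee_rot: [-3.14, -0.001, -0.003]
wrist_force: [3.7, 4.3, 1.0]
width: 0.0174
finger_force: 30.0
```

```bash
for i in 1 2; do python3 -m crank '[[0.9,[0,0.0012,0],[0,0,0]],[0.9,[0,0,0],[0,0,0]],[0.9,[0,0,0],[0,0,0]]]'|grep -E 'pos|wrist'; done
```

```text
tool_pos: [0.5464, -0.0597, 0.089]
wrist_force: [3.4, 6.2, 0.5]
tool_pos: [0.5463, -0.0597, 0.0889]
wrist_force: [2.7, 9.6, 0.2]
```

```bash
python3 -m crank '[[0.9,[0,-0.002,0],[0,0,0]],[0.9,[0,0,0],[0,0,0]],[0.7,[0,0,0],[0,0,0]],[0.65,[0,0,0],[0,0,0]],[0.65,[0,0,0],[0,0,0]],[0.65,[0,0,-0.02],[0,0,0]],[0.65,[0,0,-0.04],[0,0,0]],[0.65,[-0.04,0,-0.04],[0,0,0]]]'
python3 -m crank '[[0.65,[-0.04,0,-0.02],[0,0,0]],[0.65,[-0.03,0,0],[0,0,0]],[0.65,[0,0,0],[0,0,0]],[0.65,[0,0,0],[0,0,0]],[0.65,[0,0,0],[0,0,0]]]'
python3 - <<'E'
from h import *
s=snap('wrist'); P=cloud(s); Z=P[...,2]
m=((Z>.1065)&(Z<.114)).astype(np.uint8); u,v=proj(s,[[.546,-.059,.1095]])[0]; print(u,v)
k=np.zeros_like(m);k[max(0,int(v-45)):int(v+45),int(u-45):int(u+45)]=1;m*=k
cs,_=cv2.findContours(m,0,1);c=max(cs,key=cv2.contourArea);W=onplane(s,c.reshape(-1,2),.1095)[:,:2]*1000
print(cv2.minEnclosingCircle(W.astype(np.float32)))
q=P[(Z>.079)&(Z<.0865)];q=q[(q[:,0]>.48)&(q[:,0]<.58)&(abs(q[:,1]+.06)<.02)]
print(len(q),cv2.fitLine((q[:,:2]*1000).astype(np.float32),2,0,.01,.01).ravel())
for a in(-.041,-.02,.0,.02,.041):
  for b in(-.016,.016):
    u,v=proj(s,[[.508+a,-.0595+b,.0725 if abs(a)<.03 else .0667]])[0].round().astype(int);print(np.nanmedian(P[v-1:v+2,u-1:u+2,2]).round(4),end=' ')
o=robot.get_obs();print(o['tool_pos'],o['wrist_force'],o['time'])
E
```

```text
time: 35.55
tool_pos: [0.5115, -0.0613, 0.1838]
ee_rot: [3.141, 0.002, -0.004]
wrist_force: [-0.1, 0.2, 0.9]
width: 0.0331
finger_force: 0.0
time: 36.05
tool_pos: [0.441, -0.0605, 0.2035]
ee_rot: [3.142, 0.001, -0.004]
wrist_force: [0.3, 0.7, -0.7]
width: 0.0328
finger_force: 0.0
310.0894497992654 88.64070236827251
((546.779052734375, -60.43912887573242), 8.808547973632812)
2196 [ 9.9995637e-01 -9.3427952e-03  5.2870691e+02 -6.0487411e+01]
0.0679 0.0682 0.0729 0.0732 0.0731 0.0727 0.0734 0.0736 0.0681 0.0678 [ 0.44113153 -0.06044383  0.20336017] [ 0.54521559 -0.08556518  0.3869608 ] 36.1
```

```bash
python3 -c "
from bench import robot
print(robot.close_job())"
```

```text
the job is handed in; nothing more can be done
None
```

I handed the job in at about 36 s of the 72 s allowed; no verdict came back. The insulator, spreader and module are stacked flat in the nest, each pressed to about 14–15 N, and the keeper bar is shut against its stop, with the robot clear of everything.

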